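# Click a jar carrier past the one-way pawl of a capping lane

### The arm

A 6-joint arm with a two-finger parallel gripper is mounted at the origin on the work surface. World frame = base frame: x ahead of the robot, y to its left, z up, the work surface at z = 0. Lengths are in mm, angles in rad, forces in N, time in s.
With the tool pointing down it reaches from about 325 to 775 mm from the base axis. Payload 5.5 kg.
Tool frame: the origin (TCP) lies at the very end of the fingers, on their centre line; the grasp point (between the pads) lies 19 mm behind it; z points along the fingers, y is the line along which they close (so a half turn about z gives the same grasp; the last joint's range is limited). The gripper opens to 88 mm and grips with 3 to 60 N. Pads are 20 mm wide; open, the fingers measure 115 mm over their backs; the gripper's body (75 mm by 178 mm) begins 61 mm behind the grasp point.
Start: joints at [-1.363, 0.091, 1.231, -0, 1.82, -0.057], TCP at [157.029, -579.101, 222.631] pointing down, gripper open.
Joint ranges: [-2.87, 2.87], [-0.86, 2.18], [0.17, 2.46], [-1.51, 4.65], [0.06, 2.69], [-2.65, 2.65]. Speed limits (rad/s): [2.57, 2.57, 3.01, 3.14, 3.14, 3.14].

### API

Orientations are given as a rotation vector (axis times angle).
In Python, from station import arm gives the robot as it stands.
- The arm moves only by the tool drive_tool, never from a script. Its argument "plan" is a list that holds one entry, the list of rows, each a list of 7 numbers: the shift along the tool's x, y, z in units of 50 mm (1.0 is 50 mm), then the turn, a rotation vector about the tool's x, y, z in units of 10 degrees (1.0 is 10 degrees), then the finger opening in mm, from 0 to 87.8. In form: [[[dx, dy, dz, ax, ay, az, hand], ...]]. A call has 1 to 12 rows; each row is the pose to reach, as a shift and turn from the pose commanded when the call began, along the tool's axes at that moment; what a row does not reach only later rows make up. A row lasts 1/8 s, in which the tool goes at most 62.5 mm and 10.7 degrees, less where a joint would pass 70% of its speed; a pose out of reach is approached as far as the arm can. A call with a gripper value outside its range is refused whole. The fingers move at their own pace and stop on an object; "force" is the grip in N (left out, the last holds). Time passes only in rows, so rows that repeat a pose let the fingers close. It gives the time, the measured TCP pose, the force, the opening and the grip force at its end, in the units of the state.
- arm.observe(): the state, without advancing time (a new reading comes with each control period).
- arm.snapshot(name): name is "scene" or "top" or "wrist"; returns a dict with "img" (400x640x3 uint8, red, green, blue), "fx", "fy", "cx", "cy" (pixels), "R" (3x3) and "t" (3): a world point X has camera coordinates R X + t; the wrist camera has in their place "tool_from_camera" (4x4, takes a point from camera to tool coordinates, whose origin is the TCP and whose axes are the flange's). Camera axes: x right, y down, z forward; pixel columns grow to the right and rows downward; lengths in mm; the calibration is good to about 2 mm. A picture is of the moment at which its call begins: read the wrist's pose just before it. There is no depth.
- arm.job_done(): hands the job in; it is judged then, once.
Trained networks look in the newest picture that a camera, given by its name, has taken for a name from the list of things; names that differ only in an ending like _2 or _b are one class to them, and where a whole thing is asked for, a point or a joint stands for the part that bears it (a point fixed in the world has none). Each returns a list of dicts, best first, with "conf" (0 to 1); they miss things now and then, are a little off and sometimes report something else, mostly with a low value. They report only what shows in the picture. A call takes as long as a camera call.
- arm.cut_out(camera, name): "region" (400x640 bool, what is visible of it).
- arm.tip_of(camera, name): "point" ([x, y, z] in mm, in world coordinates, good to about 4 mm: a listed point, or the origin of a listed thing).
The state is a dict: "time": time; "q": joint angles; "joint_vel": joint speeds; "tau": joint torques, N m; "ee_pos": TCP position; "ee_rot": TCP orientation; "force": force on the tool from outside, world axes, zero at the start; "ft_torque": the same for the moment, N m; "finger_gap": finger opening in mm; "gripper_force": force on a finger pad.
Only numpy, scipy, OpenCV 4.12 (cv2) and the standard library are available. Lean on these libraries where they do the work, as an engineer would, in place of code of your own. Each camera call takes 0.05 s, during which the arm holds its last target. There are 200 camera calls.

### The job

Pick up the blue jar carrier (the one with the white jar), set it down in the open mouth of the steel queue lane and slide it gently along the lane, past the red sprung pawl, until the pawl clicks in behind it. Then, still holding it, draw it back against the pawl and keep a pull of about 8 N on it for a second to prove that it is caught, and let go of it there. Never load the pawl or the end stop with more than 15 N, and leave everything else on the bench where it is.

Things in the scene. Friction and masses are not known exactly. Their poses are not given: they have to be found in the camera images.
- blue_carrier_mid (a point): Centre of the loose blue carrier, 35 mm above its underside; z up. Blue block 60 (its x) x 50 (its y) x 22 mm high, with a white round jar with a silver lid fixed upright in its middle: 44 mm in diameter, from 22 to 70 mm above the underside. Same either way round (half turn). Mass 0.17 to 0.35 kg. Grip it by the jar.
- blue_carrier: The blue carrier with its jar, the same object: origin at the centre of its underside, axes as above.
- lane: Queue lane fixed to the bench: steel plate with two aluminium rails. Origin on the bench, x = direction of travel (mouth to end stop), y left, z up. The carrier slides on the plate's top, 4 mm above the bench. Rails up to 22 mm above the bench, open above, inner faces at y = -27 and +27 mm (2 mm play each side of the carrier, its 60 mm side along x). Pawl bracket outside the left rail, 26 mm high.
- lane_mouth (a point): Point on the plate's top between the rails, 77 mm before the lane's origin (lane x = -77 mm): a carrier fits down between the rails in front of the pawl with its centre here (from x = -85 to -68 mm). Rails start at x = -120 mm, with flared ends out to x = -147 mm. Clear space above.
- pawl: Red sprung pawl in a gap of the left (+y) rail, 14 mm high; origin at its upright pivot (lane x = -32, y = +34 mm), x axis along its arm. At rest the arm slants 18 degrees (0.316 rad) into the lane; a carrier pushed in +x (about 4 to 14 N) swings it out to 8 to 12 degrees. When the carrier's rear face has passed the arm's end it snaps back to 18 degrees behind it and blocks the way back rigidly.
- pawl_pivot (a point): Pivot pin of the pawl, 21 mm above the lane's plate. The arm is clamped to it through a slot, anywhere within 16 mm, and this setting is not measured: the arm's blocking end lies at lane x = +12 to +28 mm, so that a caught carrier bears on it with its centre at lane x = +42 to +58 mm. Feel for it.
- stop: Black rubber-faced rigid end stop of the lane; origin on the plate at the middle of the face, at lane x = +102 mm. A carrier touching it has its centre at lane x = +72 mm: 14 to 30 mm of free travel between the pawl and the stop.
- orange_carrier_mid (a point): Another carrier of the same shape and size, orange, with an amber jar and black lid: not to be used. Point at its centre, 35 mm above its underside.
- pump_bottle: White pump bottle, 54 mm in diameter, 180 mm high; origin at the underside. Bystander.
- lotion_bottle: White bottle, 48 mm in diameter, 130 mm high; origin at the underside. Bystander.
- beaker: Clear cup, 72 mm in diameter, 85 mm high; origin at the underside. Bystander.
- sample_jar: White jar with a blue cap, 56 mm in diameter, 50 mm high; origin at the underside. Bystander.
- scraper: Spatula lying on the bench; origin at its middle. Bystander.

How it is judged:
By the outcome, as a careful person would: the job done as asked, in the order asked, and still so for the second after the job is handed in, with the robot touching nothing.
It also fails if it takes over 53 s, if anything falls off the work surface, if the arm or the gripper's body presses on something with over 40 N, if the wrist force passes 120 N, or if a joint passes its speed limit or range.

## Working session

There is one attempt and no reset: what is moved stays moved. The work goes in short steps, Python scripts to look and compute and a tool call to move; the robot and the scene stay as the last step left them, time stands still between calls to the robot, and variables do not carry over. Pictures are saved under pics/ and viewed, at most 10 in all, crops included, and the job is handed in when it is done.

Besides the shell and the picture viewer there is one more tool, called after ">>>" as name(argument=value, ...) on one line, values as JSON. drive_tool: Moves the arm, as the interface text tells. Its arguments: {"type":"object","properties":{"plan":{"type":"array"},"force":{"type":"number"}},"required":["plan"]}

```bash
mkdir -p pics; cat > h.py <<'E'
from station import arm
import numpy as np, cv2
from scipy.spatial.transform import Rotation as Ro
def save(n,im): cv2.imwrite('pics/'+n,im[:,:,::-1])
def plane(s,uv,z,R=None,t=None):
    R=np.array(s['R']) if R is None else R; t=np.array(s['t']) if t is None else t
    d=R.T@np.array([(uv[0]-s['cx'])/s['fx'],(uv[1]-s['cy'])/s['fy'],1]); c=-R.T@t
    return c+d*(z-c[2])/d[2]
def proj(s,X,R=None,t=None):
    R=np.array(s['R']) if R is None else R; t=np.array(s['t']) if t is None else t
    p=R@np.array(X)+t; return [s['fx']*p[0]/p[2]+s['cx'],s['fy']*p[1]/p[2]+s['cy']]
def wrist():
    o=arm.observe(); s=arm.snapshot('wrist'); T=np.eye(4);T[:3,:3]=Ro.from_rotvec(o['ee_rot']).as_matrix();T[:3,3]=o['ee_pos']
    M=np.linalg.inv(T@np.array(s['tool_from_camera'])); s['R']=M[:3,:3]; s['t']=M[:3,3]; return s
E
python3 - <<'E'
from h import *
o=arm.observe(); print({k:np.round(v,3).tolist() for k,v in o.items()})
for c in ['top','scene']:
    s=arm.snapshot(c); save(c+'0.png',s['img'])
    print(c, (-np.array(s['R']).T@np.array(s['t'])).round())
    for n in ['blue_carrier_mid','blue_carrier','lane','lane_mouth','pawl','pawl_pivot','stop','orange_carrier_mid']:
        print(n,[(np.round(d['point']).tolist(),round(d['conf'],2)) for d in arm.tip_of(c,n)][:2])
E
```

```text
{'time': 0.0, 'q': [-1.363, 0.092, 1.232, 0.0, 1.82, -0.057], 'joint_vel': [0.001, 0.0, 0.001, 0.001, 0.0, -0.001], 'tau': [0.0, -44.645, -40.645, 0.07, 0.029, -0.0], 'ee_pos': [156.976, -578.799, 221.48], 'ee_rot': [-3.112, -0.414, 0.0], 'force': [-0.078, -0.307, -0.571], 'ft_torque': [-0.041, 0.032, -0.016], 'gripper_force': 0.0, 'finger_gap': 88.129}
top [ 250.    4. 1570.]
blue_carrier_mid [([431.0, -269.0, 36.0], 0.55)]
blue_carrier [([434.0, -271.0, -2.0], 0.56)]
lane [([548.0, 86.0, -1.0], 0.8), ([434.0, -272.0, 36.0], 0.38)]
lane_mouth [([475.0, 96.0, 1.0], 0.91)]
pawl [([527.0, 122.0, 1.0], 0.38)]
pawl_pivot [([524.0, 118.0, 29.0], 0.53)]
stop [([652.0, 68.0, 6.0], 0.62)]
orange_carrier_mid [([616.0, -285.0, 35.0], 0.81)]
scene [1210. -796. 1023.]
blue_carrier_mid [([435.0, -272.0, 39.0], 0.78), ([570.0, -451.0, 5.0], 0.44)]
blue_carrier [([429.0, -276.0, 2.0], 0.57)]
lane [([548.0, 83.0, 2.0], 0.79)]
lane_mouth [([526.0, 122.0, 2.0], 0.65), ([473.0, 96.0, 5.0], 0.56)]
pawl [([430.0, -276.0, -1.0], 0.63), ([525.0, 123.0, 2.0], 0.62)]
pawl_pivot [([521.0, 116.0, 24.0], 0.55)]
stop [([651.0, 68.0, 5.0], 0.66), ([569.0, -449.0, 4.0], 0.39)]
orange_carrier_mid [([614.0, -281.0, 33.0], 0.83)]
```

View pics/top0.png

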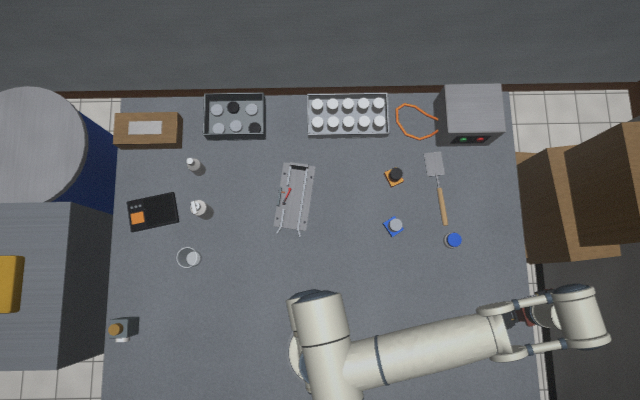

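View pics/scene0.png

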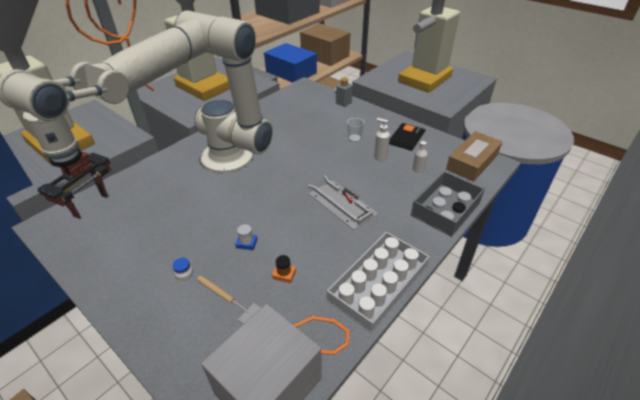

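The top view shows the lane at about (295,197) px, with its mouth end at about (290,230). The blue carrier is at (394,226) and the orange one at (395,177). The scene view agrees. The lane yaw is about -0.157 rad with its origin near (548,84.5). I'm moving above the blue carrier.

>>> drive_tool(plan=[[[0.9, -0.6, 0, 0, 0, 0, 87], [1.8, -1.2, 0, 0, 0, 0, 87], [2.7, -1.8, 0, 0, 0, 0, 87], [3.6, -2.35, 0, 0, 0, 0, 87], [4.5, -2.9, 0, 0, 0, 0, 87], [5.4, -3.5, 0, 0, 0, 0, 87], [6.2, -4.0, 0, 0, 0, 0, 87], [6.7, -4.35, 0, 0, 0, 0, 87], [6.9, -4.5, 0, 0, 0, 0, 87], [6.9, -4.5, 0, 0, 0, 0, 87], [6.9, -4.5, 0, 0, 0, 0, 87]]])

```text
time: 2.28
ee_pos: [430.5, -272.6, 222.6]
ee_rot: [3.114, 0.413, -0.001]
force: [-0.2, -0.2, 0.3]
finger_gap: 87.2
gripper_force: 0.0
```

```bash
python3 - <<'E'
from h import *
o=arm.observe(); print({k:np.round(o[k],3).tolist() for k in ['time','q','ee_pos','ee_rot','force']})
s=wrist(); save('w1.png',s['img'])
for n in ['blue_carrier_mid','blue_carrier']:
    print(n,[(np.round(d['point'],1).tolist(),round(d['conf'],2)) for d in arm.tip_of('wrist',n)][:2])
print(np.round([proj(s,[433,-271,22]),proj(s,[433,-271,70])]), s['fx'])
hsv=cv2.cvtColor(s['img'],cv2.COLOR_RGB2HSV)
m=cv2.inRange(hsv,(105,120,40),(130,255,255))
n,l,st,c=cv2.connectedComponentsWithStats(m)
for i in range(1,n):
    if st[i,4]>300:
        ys,xs=np.where(l==i); P=np.array([plane(s,(x,y),22)[:2] for x,y in zip(xs,ys)],np.float32)
        print(st[i],cv2.minAreaRect(P), cv2.boxPoints(cv2.minAreaRect(P)).round(1).tolist())
E
```

```text
{'time': 2.275, 'q': [-0.631, -0.152, 1.469, -0.0, 1.825, 0.676], 'ee_pos': [430.503, -272.559, 222.626], 'ee_rot': [3.114, 0.413, -0.001], 'force': [-0.205, -0.229, 0.323]}
blue_carrier_mid [([434.6, -274.9, 33.6], 0.63)]
blue_carrier [([430.4, -271.1, -3.5], 0.84)]
[[314. 175.]
 [314. 184.]] 309.1128928431808
[288 147  54  51 686] ((431.09765625, -272.6959533691406), (61.367103576660156, 49.56695556640625), 32.217308044433594) [[391.8999938964844, -268.1000061035156], [418.3999938964844, -310.0], [470.29998779296875, -277.29998779296875], [443.79998779296875, -235.39999389648438]]
[ 445  247   46   42 1076] ((371.50787353515625, -493.6563415527344), (57.73807144165039, 45.62675857543945), 66.33911895751953) [[339.0, -510.8999938964844], [380.79998779296875, -529.2999877929688], [404.0, -476.3999938964844], [362.20001220703125, -458.1000061035156]]
```

View pics/w1.png

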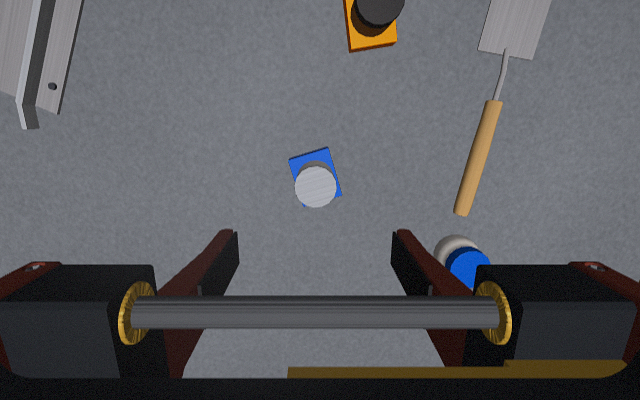

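The wrist view shows the blue carrier at about (315,178) px, with its lid at (316,187). That gives a centre of about (431,-272.7) and a long axis at 32.2°, with a 61x50 fit that matches the given size. I'll grip with the fingers closing along the carrier's x, so I turn the tool +107° while descending to z≈112.

>>> drive_tool(plan=[[[0, 0, 0.2, 0, 0, -1.0, 87], [0, 0, 0.4, 0, 0, -2.0, 87], [0, 0, 0.6, 0, 0, -3.0, 87], [0, 0, 0.8, 0, 0, -4.0, 87], [0, 0, 1.0, 0, 0, -5.0, 87], [0, 0, 1.2, 0, 0, -6.0, 87], [0, 0, 1.4, 0, 0, -7.0, 87], [0, 0, 1.6, 0, 0, -8.0, 87], [0, 0, 1.8, 0, 0, -9.0, 87], [0, 0, 2.0, 0, 0, -10.0, 87], [0, 0, 2.2, 0, 0, -10.7, 87], [0, 0, 2.2, 0, 0, -10.7, 87]]])

```text
time: 3.92
ee_pos: [430.4, -271.8, 111.7]
ee_rot: [-1.521, -2.747, -0.0]
force: [-0.5, 1.0, -0.8]
finger_gap: 86.9
gripper_force: 0.0
```

```bash
python3 - <<'E'
from h import *
o=arm.observe(); print({k:np.round(o[k],3).tolist() for k in ['time','q','ee_pos','ee_rot','force']})
R=Ro.from_rotvec(o['ee_rot']).as_matrix(); print('yaw',np.degrees(np.arctan2(R[1,0],R[0,0])))
s=wrist(); save('w2.png',s['img'])
for n in ['blue_carrier_mid','blue_carrier']:
    print(n,[(np.round(d['point'],1).tolist(),round(d['conf'],2)) for d in arm.tip_of('wrist',n)][:2])
hsv=cv2.cvtColor(s['img'],cv2.COLOR_RGB2HSV)
m=cv2.inRange(hsv,(105,120,40),(130,255,255))
n,l,st,c=cv2.connectedComponentsWithStats(m)
for i in range(1,n):
    if st[i,4]>300:
        ys,xs=np.where(l==i); P=np.array([plane(s,(x,y),22)[:2] for x,y in zip(xs,ys)],np.float32)
        print(st[i],cv2.minAreaRect(P))
g=cv2.inRange(hsv,(0,0,150),(180,40,255)); n,l,st,c=cv2.connectedComponentsWithStats(g)
for i in range(1,n):
    if st[i,4]>1500: print(st[i],c[i],plane(s,c[i],70))
E
```

```text
{'time': 3.925, 'q': [-0.63, -0.147, 1.661, -0.0, 1.63, -1.19], 'ee_pos': [430.361, -271.829, 111.726], 'ee_rot': [-1.521, -2.747, -0.0], 'force': [-0.54, 1.049, -0.836]}
yaw 122.04801787415977
blue_carrier_mid []
blue_carrier [([433.2, -274.4, -0.2], 0.72)]
[ 278  173   72   60 1557] ((429.2149963378906, -271.64324951171875), (59.502899169921875, 51.91942596435547), 32.054744720458984)
[ 283  194   62   60 2876] [313.55076495 223.58623088] [ 429.74326349 -272.43529955   70.        ]
```

View pics/w2.png

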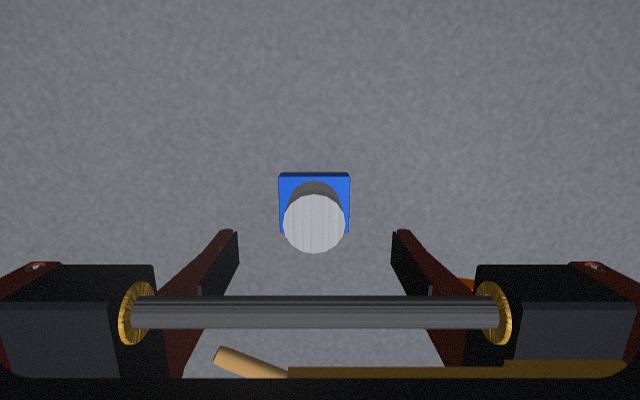

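The carrier is square and centred under the hand: block at (314,203) px, lid at (314,224). Next I descend and grip.

>>> drive_tool(plan=[[[0, 0, 0.5, 0, 0, 0, 87], [0, 0, 1.0, 0, 0, 0, 87], [0, 0, 1.4, 0, 0, 0, 87], [0, 0, 1.65, 0, 0, 0, 87], [0, 0, 1.68, 0, 0, 0, 87], [0, 0, 1.68, 0, 0, 0, 60], [0, 0, 1.68, 0, 0, 0, 38], [0, 0, 1.68, 0, 0, 0, 38], [0, 0, 1.68, 0, 0, 0, 38], [0, 0, 1.68, 0, 0, 0, 38], [0, 0, 1.68, 0, 0, 0, 38], [0, 0, 1.68, 0, 0, 0, 38]]], force=35)

```text
time: 5.58
ee_pos: [430.9, -271.9, 28.9]
ee_rot: [-1.519, -2.75, 0.001]
force: [-0.9, -1.2, 2.5]
finger_gap: 43.4
gripper_force: 35.0
```

>>> drive_tool(plan=[[[0, 0, -0.5, 0, 0, 0, 38], [0, 0, -1.2, 0, 0, 0, 38], [0, 0, -1.8, 0, 0, 0, 38], [0.5, 0.45, -1.8, 0, 0, 0.6, 38], [1.1, 1.0, -1.8, 0, 0, 1.2, 38], [1.7, 1.5, -1.8, 0, 0, 1.8, 38], [2.3, 2.05, -1.8, 0, 0, 2.4, 38], [2.9, 2.6, -1.8, 0, 0, 3.0, 38], [3.5, 3.15, -1.8, 0, 0, 3.6, 38], [4.0, 3.6, -1.8, 0, 0, 4.1, 38], [4.26, 3.83, -1.8, 0, 0, 4.1, 38], [4.26, 3.83, -1.8, 0, 0, 4.1, 38]]])

```text
time: 7.08
ee_pos: [479.6, 11.2, 118.1]
ee_rot: [-2.382, -2.048, 0.001]
force: [0.4, -0.2, -2.6]
finger_gap: 43.3
gripper_force: 35.0
```

```bash
python3 - <<'E'
from h import *
o=arm.observe(); print({k:np.round(o[k],3).tolist() for k in ['time','q','ee_pos','ee_rot','force','finger_gap']})
R=Ro.from_rotvec(o['ee_rot']).as_matrix(); print('yaw',np.degrees(np.arctan2(R[1,0],R[0,0])))
s=wrist(); np.savez('w3.npz',**{k:s[k] for k in ['img','R','t','fx','fy','cx','cy']}); save('w3.png',s['img'])
for n in ['lane','lane_mouth','pawl','pawl_pivot','stop']:
    print(n,[(np.round(d['point'],1).tolist(),round(d['conf'],2)) for d in arm.tip_of('wrist',n)][:2])
E
```

```text
{'time': 7.075, 'q': [-0.048, -0.232, 1.723, -0.0, 1.651, 0.103], 'ee_pos': [479.63, 11.18, 118.062], 'ee_rot': [-2.382, -2.048, 0.001], 'force': [0.357, -0.223, -2.645], 'finger_gap': 43.304}
yaw 81.3705038812256
lane [([547.1, 84.8, 3.8], 0.9)]
lane_mouth [([474.9, 93.0, 5.0], 0.66)]
pawl [([523.7, 126.4, 2.7], 0.73)]
pawl_pivot [([522.0, 120.2, 27.4], 0.76)]
stop [([647.6, 65.3, 4.2], 0.95)]
```

View pics/w3.png

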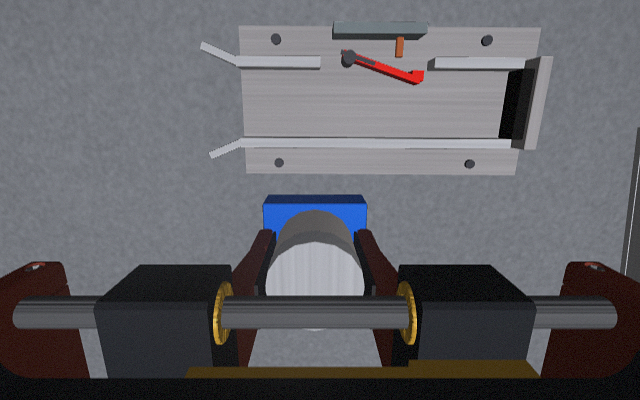

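The wrist view shows the lane from (240,25) to (550,175) px, with the mouth at the left, the pawl at (345,58)–(420,77) and the black stop at (515,105). The held block's back edge is at (265–367,204). I'll enlarge it to pick accurate edges.

```bash
python3 - <<'E'
from h import *
s=np.load('w3.npz'); c=s['img'][10:235,195:560]; save('c3.png',cv2.resize(c,None,fx=2.19,fy=2.19,interpolation=cv2.INTER_CUBIC))
g=cv2.cvtColor(s['img'],cv2.COLOR_RGB2GRAY)
for u in (260,300,360,440,490): print(u,'far',g[50:75,u].tolist(),'near',g[132:155,u].tolist())
for u in (285,315,345): print(u,s['img'][190:212,u].tolist())
E
```

```text
260 far [146, 148, 150, 149, 146, 142, 169, 177, 176, 172, 174, 176, 178, 175, 176, 177, 126, 78, 71, 95, 138, 148, 144, 143, 147] near [148, 158, 158, 157, 109, 101, 163, 182, 182, 177, 177, 172, 173, 176, 178, 135, 139, 152, 155, 155, 155, 149, 152]
300 far [144, 145, 148, 149, 144, 116, 154, 179, 179, 178, 177, 174, 178, 176, 176, 176, 157, 106, 69, 82, 131, 147, 145, 142, 145] near [149, 154, 158, 161, 122, 76, 152, 180, 180, 171, 174, 172, 174, 180, 182, 146, 140, 157, 157, 158, 156, 152, 152]
360 far [145, 149, 153, 153, 136, 112, 85, 72, 72, 74, 78, 95, 69, 39, 38, 52, 131, 154, 147, 150, 150, 146, 149, 143, 146] near [151, 151, 158, 157, 143, 97, 148, 177, 178, 176, 176, 174, 175, 182, 178, 168, 157, 150, 155, 154, 152, 150, 154]
440 far [150, 154, 153, 152, 151, 157, 124, 152, 174, 172, 173, 174, 176, 174, 177, 179, 177, 155, 99, 62, 75, 128, 147, 150, 150] near [153, 153, 150, 156, 155, 118, 71, 152, 185, 187, 180, 178, 177, 181, 186, 182, 140, 141, 156, 152, 150, 145, 149]
490 far [154, 152, 149, 150, 149, 148, 149, 172, 178, 171, 175, 175, 174, 178, 177, 175, 181, 177, 11
[... 468 characters left out ...]
 211], [42, 104, 212]]
315 [[119, 123, 132], [122, 125, 132], [123, 127, 134], [120, 122, 128], [81, 89, 105], [25, 46, 79], [28, 41, 80], [34, 44, 80], [33, 47, 85], [36, 45, 80], [28, 44, 81], [28, 42, 80], [39, 46, 76], [25, 62, 132], [36, 91, 188], [44, 102, 214], [43, 103, 215], [40, 103, 215], [38, 102, 220], [85, 98, 153], [89, 83, 78], [87, 84, 83]]
345 [[114, 118, 124], [114, 120, 126], [119, 121, 130], [123, 125, 129], [75, 81, 99], [25, 38, 77], [25, 38, 78], [30, 41, 81], [27, 46, 83], [25, 42, 77], [26, 42, 80], [27, 44, 79], [27, 44, 71], [26, 65, 137], [35, 91, 190], [42, 105, 214], [42, 105, 216], [44, 105, 218], [39, 101, 214], [34, 102, 214], [40, 105, 215], [40, 101, 215]]
```

View pics/c3.png

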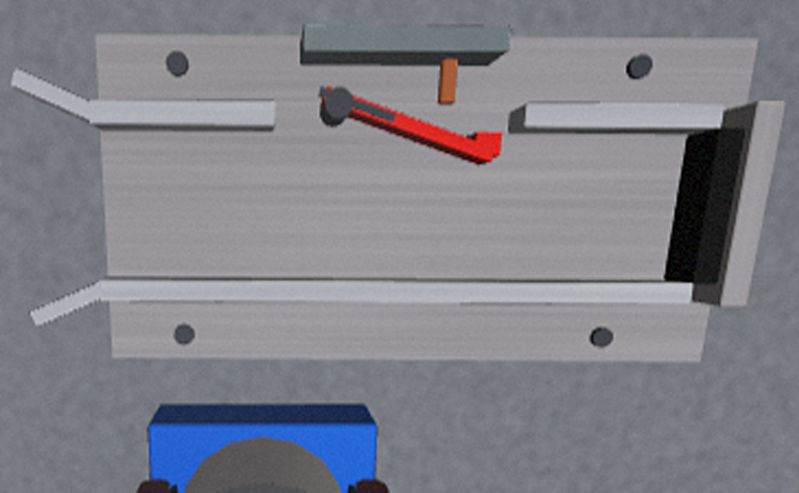

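The crop gives clear edges. In full-image pixels the far rail's inner top edge is at v≈66–68, the near rail's at v≈137.7–138.6, the block's back edge at v≈203.6 (u 263.5–366.7), and the stop foot runs (509,70)–(499,137).

```bash
python3 - <<'E'
from h import *
s=np.load('w3.npz')
far=[plane(s,p,22)[:2] for p in [(260,66),(300,66.5),(440,67.6),(490,68)]]
near=[plane(s,p,22)[:2] for p in [(260,137.6),(300,137.8),(360,137.9),(440,138.5),(490,138.5)]]
def ang(P): P=np.array(P); k=np.polyfit(P[:,0],P[:,1],1); return np.degrees(np.arctan(k[0]))
print('ang',ang(far),ang(near))
th=np.radians((ang(far)+ang(near))/2); e=np.array([np.cos(th),np.sin(th)]); n=np.array([-e[1],e[0]])
f=np.mean(np.array(far)@n); m=np.mean(np.array(near)@n); print('width',f-m)
stop=[plane(s,p,4)[:2]@e for p in [(509.2,70.3),(498.6,137)]]; pl=[plane(s,p,4)[:2]@e for p in [(238.8,26),(246.1,173)]]
print('stop',stop,'plate left',pl)
x0=np.mean(stop)-102; print('origin via stop',x0*e+(f+m)/2*n,'th',np.degrees(th))
b=np.array([plane(s,p,111.2)[:2] for p in [(263.5,203.6),(366.7,203.6)]]); print('block',b,np.linalg.norm(b[1]-b[0]),ang(b))
d=b[1]-b[0]; d/=np.linalg.norm(d); print('carrier centre',b.mean(0)-25*np.array([-d[1],d[0]]), arm.observe()['ee_pos'])
o=x0*e+(f+m)/2*n; print('mouth',o-77*e,'pawl pivot uv->', plane(s,(345,58),25)[:2]-o)
E
```

```text
ang -9.099447540377115 -8.883478861132629
width 53.972893450166225
stop [np.float64(632.2673770405098), np.float64(632.4505591146092)] plate left [np.float64(410.0836467876768), np.float64(409.5965793098842)]
origin via stop [550.01565824  82.52684792] th -8.991463200754872
block [[454.25043235  39.49613871]
 [512.14537386  30.69920981]] 58.55945876479156 -8.639801781215997
carrier centre [479.44234888  10.38136765] [479.74308189   9.66343216 118.61272515]
mouth [473.96186214  94.56097021] pawl pivot uv-> [-30.79399734  38.07563591]
```

>>> drive_tool(plan=[[[0.5, -0.1, 0, 0, 0, 0.02, 38], [1.1, -0.25, 0, 0, 0, 0.04, 38], [1.5, -0.34, 0.3, 0, 0, 0.04, 38], [1.65, -0.36, 0.6, 0, 0, 0.04, 38], [1.65, -0.36, 0.8, 0, 0, 0.04, 38], [1.65, -0.36, 0.8, 0, 0, 0.04, 38], [1.65, -0.36, 0.8, 0, 0, 0.04, 38]]])

```text
time: 8.25
ee_pos: [475.0, 94.2, 79.1]
ee_rot: [2.394, 2.034, 0.001]
force: [0.2, -0.8, -1.9]
finger_gap: 43.5
gripper_force: 35.0
```

```bash
python3 - <<'E'
from h import *
o=arm.observe(); print({k:np.round(o[k],3).tolist() for k in ['time','ee_pos','force','finger_gap']})
R=Ro.from_rotvec(o['ee_rot']).as_matrix(); print('yaw',np.degrees(np.arctan2(R[1,0],R[0,0])))
s=wrist(); np.savez('w4.npz',**{k:s[k] for k in ['img','R','t','fx','fy','cx','cy']})
print('cam',-s['R'].T@s['t'])
c=s['img'][80:280,190:510]; save('c4.png',cv2.resize(c,None,fx=2.5,fy=2.5,interpolation=cv2.INTER_CUBIC))
E
```

```text
{'time': 8.25, 'ee_pos': [475.005, 94.208, 79.057], 'force': [0.184, -0.762, -1.921], 'finger_gap': 43.46}
yaw 80.71366518576204
cam [486.2127193  166.40760174 240.66487236]
```

View pics/c4.png

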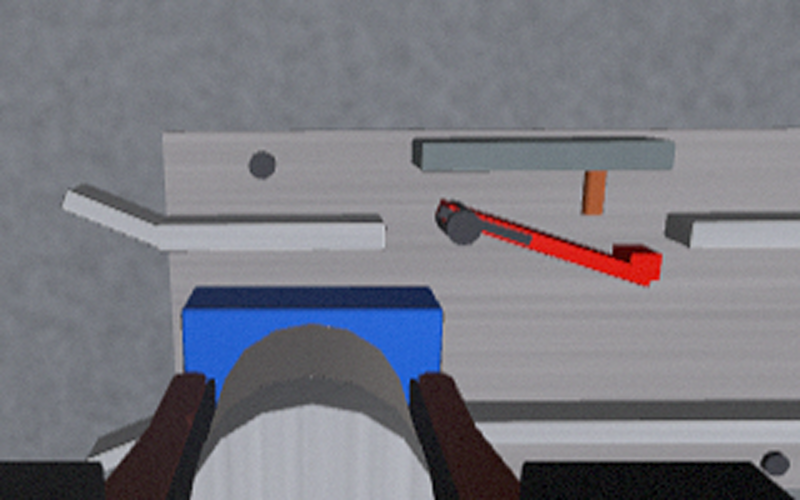

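The block's back edge is at crop (183–442,308). The far rail's inner top edge is at crop v≈248 and the near rail's at ≈420. The pawl is clear ahead of the block.

```bash
python3 - <<'E'
from h import *
s=np.load('w4.npz'); g=cv2.GaussianBlur(cv2.cvtColor(s['img'],cv2.COLOR_RGB2GRAY),(5,1),0).astype(float)
def edge(u,a,b,sg):
    d=sg*np.diff(g[a:b,u]); i=int(np.argmax(d)); w=np.clip(d[max(i-1,0):i+2],0,None); return a+.5+max(i-1,0)+(w*np.arange(len(w))).sum()/w.sum()
far=[(u,edge(u,172,186,-1)) for u in (270,290,310,330)]
far2=[(u,edge(u,172,186,-1)) for u in (475,490,505)]
near=[(u,edge(u,240,256,1)) for u in (420,440,460,480,500)]
blk=[(u,edge(u,198,208,1)) for u in (272,290,310,330,350,360)]
for k,v in dict(far=far,far2=far2,near=near,blk=blk).items(): print(k,np.round(v,1).tolist())
e=np.array([np.cos(np.radians(-9)),np.sin(np.radians(-9))]); n=np.array([-e[1],e[0]])
P=lambda L,z:np.array([plane(s,p,z)[:2] for p in L])
print('far',P(far,22)@n,P(far2,22)@n,'near',P(near,22)@n)
tp=arm.observe()['ee_pos']; 
for zb in (tp[2]-28.9+22,tp[2]-28.9+20):
    B=P(blk,zb); C=P([(263.2,203.2),(366.8,203.2)],zb); print(zb,'blk',B@n,'ang',np.degrees(np.polyfit(B[:,0],B[:,1],1)[0]),np.linalg.norm(C[1]-C[0]),C.mean(0)@e)
print('tcp',tp,np.array(tp[:2])@n,np.array(tp[:2])@e)
E
```

```text
far [[270.0, 179.5], [290.0, 179.9], [310.0, 179.8], [330.0, 179.5]]
far2 [[475.0, 178.8], [490.0, 178.8], [505.0, 178.9]]
near [[420.0, 247.9], [440.0, 247.9], [460.0, 247.8], [480.0, 247.7], [500.0, 247.7]]
blk [[272.0, 203.0], [290.0, 203.3], [310.0, 203.3], [330.0, 203.0], [350.0, 203.3], [360.0, 203.4]]
far [195.2626375  194.8625424  194.83151115 195.02584333] [194.95523371 194.84623823 194.75559379] near [141.10791092 141.06029366 141.04590638 140.99563412 140.88996843]
72.41834639004085 blk [192.08932022 191.84622914 191.77319578 191.91045874 191.66092862
 191.56667476] ang -9.556204041765918 58.68903605094059 454.438529063414
70.41834639004085 blk [191.51480667 191.26882589 191.19492435 191.33381901 191.08132265
 190.98594836] ang -9.556204041766085 59.38669130074593 454.4414269457566
tcp [475.12884819  94.3688054   79.31834639] 167.53349599865186 454.5166900446389
```

>>> drive_tool(plan=[[[0.016, 0, 0.2, 0, 0, -0.04, 38], [0.016, 0, 0.4, 0, 0, -0.04, 38], [0.016, 0, 0.5, 0, 0, -0.04, 38], [0.016, 0, 0.58, 0, 0, -0.04, 38], [0.016, 0, 0.66, 0, 0, -0.04, 38], [0.016, 0, 0.7, 0, 0, -0.04, 38]]])

```text
time: 9.05
ee_pos: [474.8, 95.7, 43.4]
ee_rot: [-2.386, -2.044, 0.0]
force: [0.6, -0.4, -3.3]
finger_gap: 43.7
gripper_force: 35.0
```

>>> drive_tool(plan=[[[0, 0, 0.06, 0, 0, 0, 38], [0, 0, 0.12, 0, 0, 0, 38], [0, 0, 0.16, 0, 0, 0, 38], [0, 0, 0.18, 0, 0, 0, 38], [0, 0, 0.2, 0, 0, 0, 38], [0, 0, 0.2, 0, 0, 0, 38]]])

```text
time: 9.8
ee_pos: [474.8, 95.7, 33.6]
ee_rot: [-2.386, -2.044, 0.0]
force: [-0.2, 0.2, -2.7]
finger_gap: 43.5
gripper_force: 35.0
```

>>> drive_tool(plan=[[[0, 0, 0.01, 0, 0, 0, 38], [0, 0, 0.02, 0, 0, 0, 38], [0, 0, 0.02, 0, 0, 0, 38]]])

```text
time: 10.18
ee_pos: [474.9, 95.7, 32.8]
ee_rot: [2.386, 2.044, 0.0]
force: [-0.2, 1.2, -1.9]
finger_gap: 43.8
gripper_force: 35.0
```

```bash
python3 - <<'E'
from h import *
o=arm.observe(); print({k:np.round(o[k],3).tolist() for k in ['time','ee_pos','force','ee_rot']})
s=arm.snapshot('wrist'); save('w5.png',s['img'][80:320,160:560])
E
```

```text
{'time': 10.175, 'ee_pos': [474.872, 95.697, 32.849], 'force': [-0.229, 1.186, -1.921], 'ee_rot': [2.386, 2.044, 0.0]}
```

View pics/w5.png

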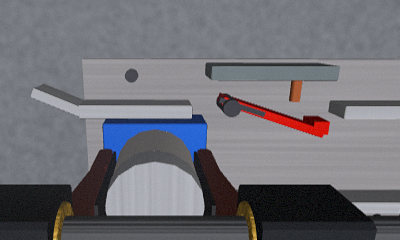

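The carrier sits between the rails: block at crop (103–207,120), with the pawl ahead at (230,105)–(325,128). I'll seat it a little lower.

>>> drive_tool(plan=[[[0, 0, 0.01, 0, 0, 0, 38], [0, 0, 0.015, 0, 0, 0, 38], [0, 0, 0.015, 0, 0, 0, 38]]])

```text
time: 10.6
ee_pos: [474.9, 95.7, 32.8]
ee_rot: [2.386, 2.044, 0.001]
force: [-3.9, -0.0, 6.9]
finger_gap: 43.5
gripper_force: 35.0
```

>>> drive_tool(plan=[[[0, 0, -0.008, 0, 0, 0, 38], [-0.005, 0.06, -0.008, 0, 0, 0, 38], [-0.008, 0.13, -0.008, 0, 0, 0, 38], [-0.008, 0.2, -0.008, 0, 0, 0, 38], [-0.01, 0.28, -0.008, 0, 0, 0, 38], [-0.01, 0.36, -0.008, 0, 0, 0, 38], [-0.01, 0.42, -0.008, 0, 0, 0, 38], [-0.01, 0.44, -0.008, 0, 0, 0, 38]]])

```text
time: 11.6
ee_pos: [496.1, 92.3, 32.9]
ee_rot: [-2.385, -2.043, 0.001]
force: [-6.5, 1.7, 6.8]
finger_gap: 43.7
gripper_force: 35.0
```

>>> drive_tool(plan=[[[0, 0, -0.014, 0, 0, 0, 38], [0, 0.03, -0.014, 0, 0, 0, 38], [0, 0.06, -0.014, 0, 0, 0, 38]]])

```text
time: 11.98
ee_pos: [499.3, 91.4, 32.8]
ee_rot: [-2.386, -2.044, 0.0]
force: [-3.8, 0.5, 2.9]
finger_gap: 43.7
gripper_force: 35.0
```

>>> drive_tool(plan=[[[0, 0.05, -0.008, 0, 0, 0, 38], [0, 0.11, -0.008, 0, 0, 0, 38], [0, 0.17, -0.008, 0, 0, 0, 38], [0, 0.23, -0.008, 0, 0, 0, 38], [0, 0.29, -0.008, 0, 0, 0, 38], [0, 0.35, -0.008, 0, 0, 0, 38]]])

```text
time: 12.72
ee_pos: [516.3, 88.3, 33.0]
ee_rot: [-2.385, -2.043, 0.003]
force: [-3.5, -1.4, -2.3]
finger_gap: 43.6
gripper_force: 35.0
```

>>> drive_tool(plan=[[[0, 0.06, 0.004, 0, 0, 0, 38], [0, 0.12, 0.004, 0, 0, 0, 38], [0, 0.18, 0.004, 0, 0, 0, 38], [0, 0.24, 0.004, 0, 0, 0, 38], [0, 0.3, 0.004, 0, 0, 0, 38], [0, 0.36, 0.004, 0, 0, 0, 38]]])

```text
time: 13.48
ee_pos: [532.8, 85.1, 33.0]
ee_rot: [-2.385, -2.042, 0.007]
force: [-9.4, -4.1, 2.5]
finger_gap: 43.6
gripper_force: 35.0
```

>>> drive_tool(plan=[[[0, 0.05, 0, 0, 0, 0, 38], [0, 0.1, 0, 0, 0, 0, 38], [0, 0.15, 0, 0, 0, 0, 38], [0, 0.2, 0, 0, 0, 0, 38], [0, 0.25, 0, 0, 0, 0, 38]]])

```text
time: 14.1
ee_pos: [545.5, 83.2, 33.0]
ee_rot: [-2.385, -2.043, 0.006]
force: [-8.3, -3.0, 1.2]
finger_gap: 43.5
gripper_force: 35.0
```

>>> drive_tool(plan=[[[0, 0.06, 0, 0, 0, 0, 38], [0, 0.12, 0, 0, 0, 0, 38], [0, 0.18, 0, 0, 0, 0, 38], [0, 0.24, 0, 0, 0, 0, 38], [0, 0.3, 0, 0, 0, 0, 38], [0, 0.36, 0, 0, 0, 0, 38], [0, 0.42, 0, 0, 0, 0, 38]]])

```text
time: 14.98
ee_pos: [566.6, 79.8, 33.0]
ee_rot: [-2.386, -2.043, 0.006]
force: [-5.7, -4.1, 0.5]
finger_gap: 43.9
gripper_force: 35.0
```

>>> drive_tool(plan=[[[0, 0.06, 0, 0, 0, 0, 38], [0, 0.12, 0, 0, 0, 0, 38], [0, 0.18, 0, 0, 0, 0, 38], [0, 0.24, 0, 0, 0, 0, 38], [0, 0.3, 0, 0, 0, 0, 38], [0, 0.36, 0, 0, 0, 0, 38]]])

```text
time: 15.72
ee_pos: [584.4, 77.0, 33.0]
ee_rot: [-2.386, -2.043, 0.005]
force: [-4.9, -4.0, -0.0]
finger_gap: 43.6
gripper_force: 35.0
```

>>> drive_tool(plan=[[[0, 0.04, 0, 0, 0, 0, 38], [0, 0.08, 0, 0, 0, 0, 38], [0, 0.12, 0, 0, 0, 0, 38], [0, 0.16, 0, 0, 0, 0, 38], [0, 0.16, 0, 0, 0, 0, 38]]])

```text
time: 16.35
ee_pos: [592.6, 75.7, 33.0]
ee_rot: [-2.386, -2.044, 0.005]
force: [-4.8, -2.8, 0.3]
finger_gap: 43.7
gripper_force: 35.0
```

>>> drive_tool(plan=[[[0, 0.03, 0, 0, 0, 0, 38], [0, 0.06, 0, 0, 0, 0, 38], [0, 0.08, 0, 0, 0, 0, 38], [0, 0.08, 0, 0, 0, 0, 38]]])

```text
time: 16.85
ee_pos: [596.4, 75.1, 33.0]
ee_rot: [-2.386, -2.043, 0.005]
force: [-5.4, -3.4, -0.5]
finger_gap: 43.6
gripper_force: 35.0
```

>>> drive_tool(plan=[[[0, 0.03, 0, 0, 0, 0, 38], [0, 0.06, 0, 0, 0, 0, 38], [0, 0.08, 0, 0, 0, 0, 38], [0, 0.08, 0, 0, 0, 0, 38]]])

```text
time: 17.35
ee_pos: [600.3, 74.5, 33.0]
ee_rot: [-2.386, -2.044, 0.005]
force: [-5.3, -3.1, -0.0]
finger_gap: 43.7
gripper_force: 35.0
```

>>> drive_tool(plan=[[[0, 0.03, 0, 0, 0, 0, 38], [0, 0.06, 0, 0, 0, 0, 38], [0, 0.08, 0, 0, 0, 0, 38], [0, 0.08, 0, 0, 0, 0, 38]]])

```text
time: 17.85
ee_pos: [604.4, 73.9, 33.0]
ee_rot: [-2.386, -2.044, 0.005]
force: [-5.1, -3.8, -0.1]
finger_gap: 44.1
gripper_force: 35.0
```

x ≈ 55, and the pawl is still pushing sideways. I'll continue in small steps.

>>> drive_tool(plan=[[[0, 0.03, 0, 0, 0, 0, 38], [0, 0.06, 0, 0, 0, 0, 38], [0, 0.06, 0, 0, 0, 0, 38]]])

```text
time: 18.23
ee_pos: [608.6, 74.9, 33.2]
ee_rot: [-2.386, -2.044, -0.002]
force: [-0.3, 0.4, -3.0]
finger_gap: 43.3
gripper_force: 35.0
```

```bash
python3 - <<'E'
from h import *
o=arm.observe(); print({k:np.round(o[k],3).tolist() for k in ['time','ee_pos','force']})
s=wrist(); np.savez('w6.npz',**{k:s[k] for k in ['img','R','t','fx','fy','cx','cy']}); save('w6.png',cv2.resize(s['img'][100:300,120:440],None,fx=2.5,fy=2.5))
E
```

```text
{'time': 18.225, 'ee_pos': [608.624, 74.897, 33.239], 'force': [-0.282, 0.363, -3.028]}
```

View pics/w6.png

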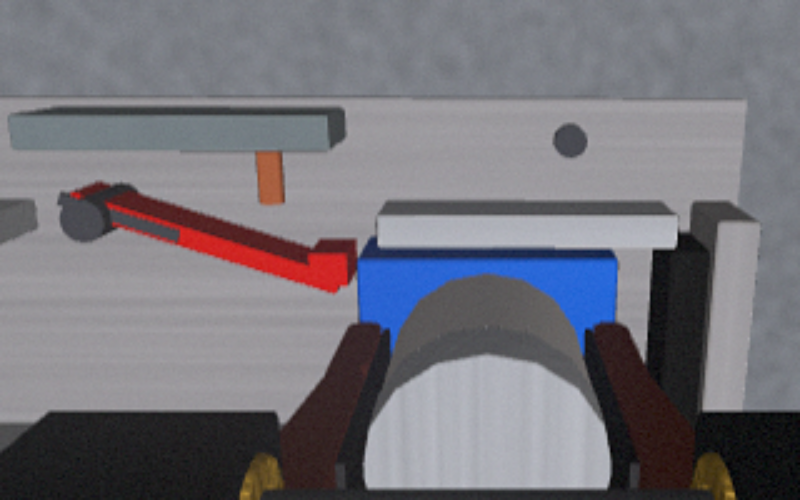

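The pawl has clicked: it is back at 18° at crop (340,265), behind the block's rear edge at (360,290), and the side force is gone. Now I draw it back in small steps.

>>> drive_tool(plan=[[[0, -0.01, 0, 0, 0, 0, 38], [0, -0.02, 0, 0, 0, 0, 38], [0, -0.02, 0, 0, 0, 0, 38]]])

```text
time: 18.65
ee_pos: [607.1, 74.7, 33.2]
ee_rot: [-2.386, -2.044, -0.0]
force: [-0.2, 0.1, -2.2]
finger_gap: 43.6
gripper_force: 35.0
```

>>> drive_tool(plan=[[[0, -0.01, 0, 0, 0, 0, 38], [0, -0.01, 0, 0, 0, 0, 38]]])

```text
time: 18.9
ee_pos: [606.6, 74.7, 33.2]
ee_rot: [2.386, 2.044, 0.0]
force: [0.9, 0.7, -3.3]
finger_gap: 43.4
gripper_force: 35.0
```

>>> drive_tool(plan=[[[0, -0.005, 0, 0, 0, 0, 38], [0, -0.01, 0, 0, 0, 0, 38], [0, -0.01, 0, 0, 0, 0, 38]]])

```text
time: 19.27
ee_pos: [606.1, 74.8, 33.2]
ee_rot: [-2.386, -2.044, -0.0]
force: [0.2, -0.5, -3.4]
finger_gap: 44.1
gripper_force: 35.0
```

>>> drive_tool(plan=[[[0, -0.004, 0, 0, 0, 0, 38], [0, -0.008, 0, 0, 0, 0, 38], [0, -0.008, 0, 0, 0, 0, 38]]])

```text
time: 19.65
ee_pos: [605.7, 74.8, 33.2]
ee_rot: [-2.386, -2.044, -0.0]
force: [-0.6, 0.3, -3.2]
finger_gap: 43.4
gripper_force: 35.0
```

>>> drive_tool(plan=[[[0, -0.006, 0, 0, 0, 0, 38], [0, -0.01, 0, 0, 0, 0, 38], [0, -0.01, 0, 0, 0, 0, 38]]])

```text
time: 20.02
ee_pos: [605.5, 74.9, 33.3]
ee_rot: [2.385, 2.044, 0.001]
force: [1.1, -1.0, -3.0]
finger_gap: 43.5
gripper_force: 35.0
```

>>> drive_tool(plan=[[[0, -0.004, 0, 0, 0, 0, 38], [0, -0.008, 0, 0, 0, 0, 38], [0, -0.008, 0, 0, 0, 0, 38]]])

```text
time: 20.4
ee_pos: [605.4, 74.8, 33.5]
ee_rot: [2.385, 2.043, 0.002]
force: [2.9, -1.5, -4.2]
finger_gap: 43.4
gripper_force: 35.0
```

>>> drive_tool(plan=[[[0, -0.005, 0, 0, 0, 0, 38], [0, -0.01, 0, 0, 0, 0, 38], [0, -0.014, 0, 0, 0, 0, 38], [0, -0.014, 0, 0, 0, 0, 38]]])

```text
time: 20.9
ee_pos: [605.3, 74.8, 33.7]
ee_rot: [2.385, 2.042, 0.003]
force: [6.4, -1.8, -4.1]
finger_gap: 43.8
gripper_force: 35.0
```

>>> drive_tool(plan=[[[0, -0.003, 0, 0, 0, 0, 38], [0, -0.006, 0, 0, 0, 0, 38], [0, -0.006, 0, 0, 0, 0, 38], [0, -0.006, 0, 0, 0, 0, 38]]])

```text
time: 21.4
ee_pos: [605.2, 74.8, 33.7]
ee_rot: [2.384, 2.042, 0.004]
force: [7.2, -0.9, -4.0]
finger_gap: 43.5
gripper_force: 35.0
```

>>> drive_tool(plan=[[[0, 0, 0, 0, 0, 0, 38], [0, 0, 0, 0, 0, 0, 38], [0, 0, 0, 0, 0, 0, 38], [0, 0, 0, 0, 0, 0, 38], [0, 0, 0, 0, 0, 0, 38]]])

```text
time: 22.02
ee_pos: [605.2, 74.8, 33.7]
ee_rot: [2.384, 2.042, 0.004]
force: [7.5, -2.7, -4.4]
finger_gap: 43.5
gripper_force: 35.0
```

>>> drive_tool(plan=[[[0, 0, 0, 0, 0, 0, 38], [0, 0, 0, 0, 0, 0, 38], [0, 0, 0, 0, 0, 0, 38], [0, 0, 0, 0, 0, 0, 38], [0, 0, 0, 0, 0, 0, 38], [0, 0, 0, 0, 0, 0, 38]]])

```text
time: 22.78
ee_pos: [605.2, 74.8, 33.8]
ee_rot: [2.384, 2.042, 0.004]
force: [6.8, -0.3, -3.5]
finger_gap: 43.6
gripper_force: 35.0
```

The pull averages about 7.3 N. I'll trim it slightly closer to 8 N and hold again.

>>> drive_tool(plan=[[[0, -0.004, 0, 0, 0, 0, 38], [0, -0.004, 0, 0, 0, 0, 38], [0, -0.004, 0, 0, 0, 0, 38], [0, -0.004, 0, 0, 0, 0, 38], [0, -0.004, 0, 0, 0, 0, 38], [0, -0.004, 0, 0, 0, 0, 38]]])

```text
time: 23.52
ee_pos: [605.2, 74.8, 33.8]
ee_rot: [2.384, 2.042, 0.004]
force: [6.5, -1.5, -5.1]
finger_gap: 43.9
gripper_force: 35.0
```

>>> drive_tool(plan=[[[0, 0, 0, 0, 0, 0, 38], [0, 0, 0, 0, 0, 0, 38], [0, 0, 0, 0, 0, 0, 38], [0, 0, 0, 0, 0, 0, 38], [0, 0, 0, 0, 0, 0, 38], [0, 0, 0, 0, 0, 0, 38], [0, 0, 0, 0, 0, 0, 38]]])

```text
time: 24.4
ee_pos: [605.2, 74.8, 33.8]
ee_rot: [2.384, 2.042, 0.004]
force: [8.5, -1.9, -4.3]
finger_gap: 43.2
gripper_force: 35.0
```

>>> drive_tool(plan=[[[0, -0.003, 0, 0, 0, 0, 38], [0, -0.003, 0, 0, 0, 0, 38], [0, -0.003, 0, 0, 0, 0, 38], [0, -0.003, 0, 0, 0, 0, 38], [0, -0.003, 0, 0, 0, 0, 38]]])

```text
time: 25.02
ee_pos: [605.2, 74.8, 33.8]
ee_rot: [2.384, 2.041, 0.004]
force: [7.5, -1.4, -5.0]
finger_gap: 43.6
gripper_force: 35.0
```

>>> drive_tool(plan=[[[0, 0, 0, 0, 0, 0, 38], [0, 0, 0, 0, 0, 0, 38], [0, 0, 0, 0, 0, 0, 38], [0, 0, 0, 0, 0, 0, 38], [0, 0, 0, 0, 0, 0, 38], [0, 0, 0, 0, 0, 0, 38], [0, 0, 0, 0, 0, 0, 38]]])

```text
time: 25.9
ee_pos: [605.2, 74.8, 33.8]
ee_rot: [2.384, 2.041, 0.005]
force: [8.1, -1.4, -5.6]
finger_gap: 43.5
gripper_force: 35.0
```

>>> drive_tool(plan=[[[0, 0.012, 0, 0, 0, 0, 38], [0, 0.024, 0.008, 0, 0, 0, 38], [0, 0.024, 0.01, 0, 0, 0, 38]]])

```text
time: 26.28
ee_pos: [605.4, 74.8, 33.3]
ee_rot: [2.385, 2.043, 0.002]
force: [4.4, -1.7, -2.9]
finger_gap: 43.7
gripper_force: 35.0
```

>>> drive_tool(plan=[[[0, 0, 0, 0, 0, 0, 50], [0, 0, 0, 0, 0, 0, 60], [0, 0, 0, 0, 0, 0, 70], [0, 0, 0, 0, 0, 0, 80], [0, 0, 0, 0, 0, 0, 80], [0, 0, 0, 0, 0, 0, 80]]])

```text
time: 27.02
ee_pos: [604.7, 75.0, 32.7]
ee_rot: [-2.386, -2.044, 0.0]
force: [-0.6, 0.2, -0.4]
finger_gap: 80.0
gripper_force: 0.0
```

Released with no contact force. Now I rise straight up and check.

>>> drive_tool(plan=[[[0, 0, -0.2, 0, 0, 0, 80], [0, 0, -0.6, 0, 0, 0, 80], [0, 0, -1.2, 0, 0, 0, 80], [0, 0, -1.9, 0, 0, 0, 80], [0, 0, -2.2, 0, 0, 0, 80], [0, 0, -2.4, 0, 0, 0, 80], [0, 0, -2.4, 0, 0, 0, 80], [0, 0, -2.4, 0, 0, 0, 80]]])

```text
time: 28.02
ee_pos: [604.2, 75.0, 151.1]
ee_rot: [-2.385, -2.043, 0.003]
force: [-0.4, -0.3, 0.0]
finger_gap: 80.1
gripper_force: 0.0
```

```bash
python3 - <<'E'
from h import *
o=arm.observe(); print(o['time'],o['ee_pos'])
s=wrist(); save('w7.png',s['img'])
E
```

```text
28.025 [604.17927667  74.96496429 151.10941455]
```

View pics/w7.png

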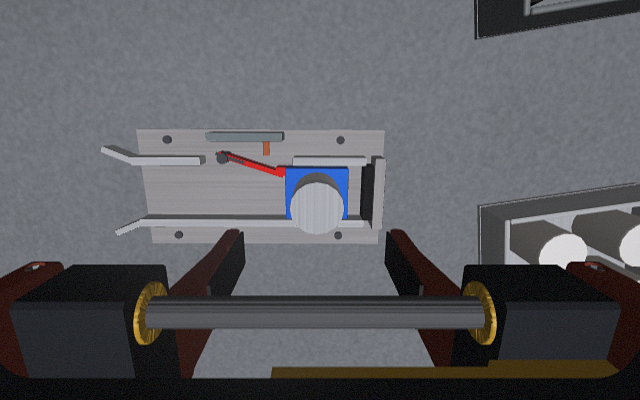

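The carrier (block at about (317,193) px) stands flat in the lane, bearing on the pawl tip at (283,172) and clear of the stop. The gripper is free above it.

```bash
python3 -c "
from h import *
print(arm.job_done())"
```

```text
the job is handed in; nothing more can be done
None
```

The blue carrier is caught behind the pawl and I let go of it there, after holding a measured pull of about 7 to 8.5 N against the pawl for more than a second; the job was handed in at about 28 s, and no reading showed more than about 9 N along the lane.

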